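# Park the trivet in the corner and set the fondue pot on it

### The arm

A 7-joint arm with a two-finger parallel gripper is mounted at the origin on the work surface. World frame = base frame: x ahead of the robot, y to its left, z up, the work surface at z = 0. Lengths are in m, angles in rad, forces in N, time in s.
With the tool pointing down it reaches from about 0.425 to 0.825 m from the base axis. Payload 3.6 kg.
Tool frame: the origin (TCP) lies where the fingers leave the gripper's body, on its centre line; the fingertips stand 73 mm ahead of it and the grasp point (between the pads) lies 54 mm ahead of it; x points along the fingers, y is the direction in which the jaws open and shut, and the axes are right-handed (so a half turn about x gives the same grasp; the last joint's range is limited). The gripper opens to 85 mm and grips with 20 to 120 N. Pads are 22 mm wide; open, the fingers measure 114 mm over their backs; the gripper's body (76 mm by 85 mm) begins 54 mm behind the grasp point. The pads swing forward as they close: fully open they stand 13 mm farther back than shut.
Start: joints at [1.105, 0.615, -0.013, 1.423, 0.008, 1.103, -0.04], TCP at [0.277, -0.588, 0.304] pointing down, gripper open.
Joint ranges: [-3.12, 3.12], [-0.3, 2.06], [-1.34, 1.32], [0.26, 2.42], [-1.36, 4.5], [0.01, 1.98], [-2.84, 2.84]. Speed limits (rad/s): [2.79, 2.79, 3.14, 3.14, 3.14, 3.14, 3.14].

### API

Orientations are given as a unit quaternion [x, y, z, w].
In Python, from station import arm, snapshot, camera_info, ticket gives the robot as it stands. Calls block until the motion is done:
- arm.movep(position, orientation): joint-space move of the TCP to a pose.
- arm.line_to(position, velocity=0.15, ori=None): straight line of the TCP; ori=None keeps the orientation; velocity is the mean speed in m/s.
- arm.move_j(angles): joint-space move.
- arm.move_gripper(opening, effort=None): opening from 0.0 (shut) to 1.0 (fully open); effort is the grip in N (None keeps the last); returns when the fingers have stopped.
- arm.pause(seconds).
- arm.ik(position, orientation): joint angles nearest the present ones, or None.
- snapshot(name): name is "scene" or "top" or "wrist"; returns the picture (384x512x3 uint8, blue, green, red); there is no depth.
- camera_info(name): a dict with "fx", "fy", "cx", "cy" (pixels), "dist_coeffs" ([k1, k2, p1, p2, k3] as OpenCV has them; the pictures are not rectified), "R" (3x3) and "t" (3): a world point X has camera coordinates R X + t; the wrist camera has in their place "T_tool_cam" (4x4, takes a point from camera to tool coordinates, whose origin is the TCP and whose axes are the tool frame's). Camera axes: x right, y down, z forward; pixel columns grow to the right and rows downward; lengths in m; the calibration is good to about 2 mm. A picture is of the moment at which its call begins: read the wrist's pose just before it. camera_info takes no time and is no camera call.
A pose or a line that the arm cannot do raises arm.MotionError and nothing moves.
- ticket.finish_job(): hands the job in, once; it reports no verdict.
Readings, each from a call of its own:
- arm.read_time(): time.
- arm.read_joint_positions(): joint angles.
- arm.read_dq(): joint speeds.
- arm.read_effort(): joint torques, N m.
- arm.read_tool_pos(): TCP position.
- arm.read_eef_rot(): TCP orientation.
- arm.read_ft_force(): force on the tool from outside, world axes, zero at the start.
- arm.read_wrist_torque(): the same for the moment, N m.
- arm.read_opening(): opening from 0.0 (shut) to 1.0 (fully open).
Only numpy, scipy, OpenCV 4.12 (cv2) and the standard library are available. Lean on these libraries where they do the work, as an engineer would, in place of code of your own. Each camera call takes 0.05 s, during which the arm holds its last target. There are 200 camera calls.

### The job

Make a parking place for the fondue pot: first push the square trivet into the corner of the two low wooden fence strips, square and flush against both. Then lift the pot that is on the burner stand off by its overhead handle and set it down gently, upright and about centred on the trivet, with the trivet still flush in the corner, and let go. Leave the stand where it is and do not disturb the other things.

Things in the scene. Friction and masses are not known exactly. Their poses are not given: they have to be found in the camera images.
- corner: Two straight pale wooden fence strips fixed on the dark shelf surface at a right angle, 18 mm thick, 25 mm high, each 220 mm long on its inner face. Origin: the inside corner, at surface height. The inner face of the far strip is the plane x = 0 (strip runs along -y), the inner face of the left strip is the plane y = 0 (strip runs along -x); the trivet belongs in the quarter x < 0, y < 0. z up.
- trivet: Loose square trivet of hard red silicone, 140 x 140 mm, 14 mm thick, about 0.3 kg, lying flat. Origin: centre of its underside; x and y parallel to its sides, z up. It starts turned up to 0.3 rad from the fence strips, the two gaps to them 20 to 100 mm.
- pot: Small black cast-iron pot with a fixed overhead handle, about 0.7 kg, standing on the burner stand. Flat underside of 90 mm diameter, body 120 mm diameter at the rim, rim 60 mm above the underside. Origin: centre of the underside; z up; the handle arches over the pot in its x-z plane (steel bar 8 mm thick, feet at x = +-61 mm).
- pot_grip (a point): Centre of the wooden grip at the top of the pot's handle, 117 mm above the pot's underside: a bar 60 mm long along the pot's x axis, 14 mm wide (along y) and 18 mm high; 48 mm of free space below it down to the rim.
- stand: Loose stainless burner stand, 0.9 kg: base disc of 140 mm diameter, three legs, a support ring of 122 mm outer diameter whose top, on which the pot's underside rests, is 100 mm above the surface; three pins stand 10 mm above the ring around the pot's foot. Origin: centre of the underside of the base disc. z up.
- nested_pots: Bystander: two nested black pots without overhead handle, 145 mm wide over the ears, 90 mm high, standing on the surface. Origin: centre of the underside. It may have changed places with the stand.
- warmer: Bystander: white ceramic tealight warmer, 108 mm diameter, 60 mm high. Origin: centre of the underside.
- fork_holder: Bystander: clear acrylic fork holder, 60 x 100 mm, with forks up to 205 mm high. Origin: centre of the underside.
- bread_bowl: Bystander: ceramic bowl, 130 mm diameter, 55 mm high. Origin: centre of the underside.
Not all that is in view belongs to the job. Several things look just like the stand: the one meant starts farthest to the robot's right. Of the things that look like the trivet, the smaller one is meant.

How it is judged:
By the outcome, as a careful person would: the job done as asked, in the order asked, and still so for the second after the job is handed in, with the robot touching nothing.
It also fails if it takes over 72 s, if anything falls off the work surface, if the arm or the gripper's body presses on something with over 40 N, if the wrist force passes 120 N, or if a joint passes its speed limit or range.

## Working session

There is one attempt and no reset: what is moved stays moved. The work goes in short steps, each a Python script; the robot and the scene stay as the last script left them, time stands still between calls to the robot, and variables do not carry over. Pictures are saved under pics/ and viewed, about 8 in all and at most 12, crops included, and the job is handed in when it is done.

```bash
ls; mkdir -p pics; python3 - <<'E'
from station import arm,snapshot,camera_info
import cv2,numpy as np
for n in("scene","top"):
    im=snapshot(n);cv2.imwrite(f"pics/{n}0.png",im)
    c=camera_info(n);print(n,{k:np.round(np.array(v),4).tolist() for k,v in c.items() if not isinstance(v,str)})
print(camera_info("wrist"))
print(arm.read_time(),arm.read_tool_pos(),arm.read_eef_rot())
E
```

```text
pics
scene {'fx': 439.4931, 'fy': 439.4931, 'cx': 250.5057, 'cy': 189.7428, 'dist_coeffs': [-0.1502, 0.0, 0.0, 0.0, 0.0], 'R': [[-0.7183, 0.6955, -0.0168], [0.435, 0.4301, -0.7911], [-0.543, -0.5755, -0.6115]], 't': [0.3546, -0.1538, 1.7562]}
top {'fx': 398.759, 'fy': 398.759, 'cx': 254.3585, 'cy': 188.7538, 'dist_coeffs': [-0.1369, 0.0, 0.0, 0.0, 0.0], 'R': [[-0.0539, -0.9985, 0.0024], [-0.9719, 0.0519, -0.2295], [0.229, -0.0147, -0.9733]], 't': [0.0727, 0.5697, 1.1864]}
{'fx': 328.9608513605981, 'fy': 328.9608513605981, 'cx': 254.7946510352176, 'cy': 188.86734137384153, 'dist_coeffs': array([-0.09727761,  0.        ,  0.        ,  0.        ,  0.        ]), 'T_tool_cam': array([[ 2.06339297e-03, -2.99579218e-01,  9.54069198e-01,
        -7.06746235e-02],
       [ 9.99997870e-01,  6.59162188e-04, -1.95574628e-03,
        -1.86150863e-04],
       [-4.29853990e-05,  9.54071202e-01,  2.99579940e-01,
        -7.73053615e-02],
       [ 0.00000000e+00,  0.00000000e+00,  0.00000000e+00,
         1.00000000e+00]])}
0.1 [ 0.27655624 -0.58765561  0.30281096] [-0.6898904  -0.15509417  0.69025054 -0.15346405]
```

View pics/scene0.png

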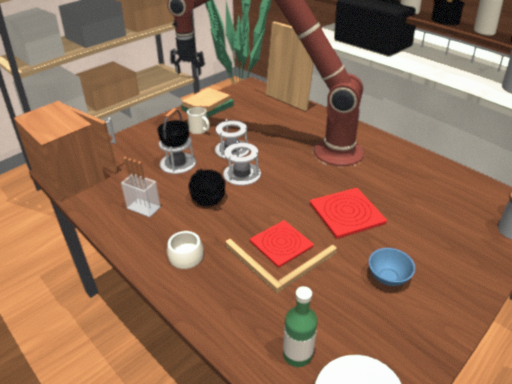

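View pics/top0.png

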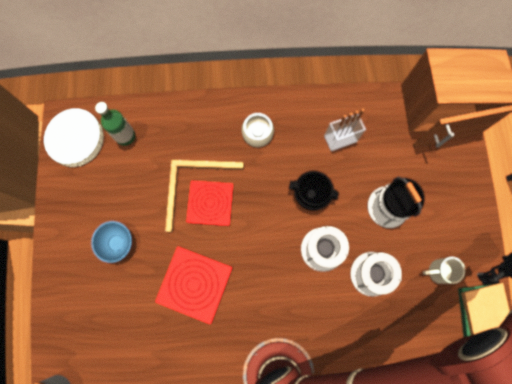

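```bash
cat > h.py <<'E'
from station import arm,snapshot,camera_info,ticket
import cv2,numpy as np
from scipy.spatial.transform import Rotation as Ro
def cam(n):
    c=camera_info(n);K=np.array([[c["fx"],0,c["cx"]],[0,c["fy"],c["cy"]],[0,0,1]]);D=np.array(c["dist_coeffs"],float)
    if "R" in c: R=np.array(c["R"]);C=-R.T@np.array(c["t"]);return K,D,R.T,C
    T=np.array(c["T_tool_cam"]);Q=Ro.from_quat(arm.read_eef_rot()).as_matrix()
    return K,D,Q@T[:3,:3],Q@T[:3,3]+np.array(arm.read_tool_pos())
def rays(cm,uv):
    K,D,Rw,C=cm;p=cv2.undistortPoints(np.asarray(uv,float).reshape(-1,1,2),K,D).reshape(-1,2)
    return C,np.c_[p,np.ones(len(p))]@Rw.T
def onplane(cm,uv,z):
    C,d=rays(cm,uv);return C+d*((z-C[2])/d[:,2])[:,None]
def proj(cm,X):
    K,D,Rw,C=cm;return cv2.projectPoints(np.asarray(X,float).reshape(-1,1,3),cv2.Rodrigues(Rw.T)[0],-Rw.T@C,K,D)[0].reshape(-1,2)
def down(yaw): # tool x down, jaw axis (tool y) at angle yaw in world xy
    y=np.array([np.cos(yaw),np.sin(yaw),0]);x=np.array([0,0,-1.]);return Ro.from_matrix(np.c_[x,y,np.cross(x,y)]).as_quat()
def blobs(m,amin):
    n,l,s,c=cv2.connectedComponentsWithStats(m.astype(np.uint8));return [(l==i,s[i],c[i]) for i in range(1,n) if s[i,4]>=amin]
def tri(ca,ua,cb,ub):
    A,a=rays(ca,ua);B,b=rays(cb,ub);a=a[0];b=b[0]
    s=np.linalg.lstsq(np.c_[a,-b],B-A,rcond=None)[0];P=A+a*s[0];Q=B+b*s[1];return (P+Q)/2,np.linalg.norm(P-Q)
def red(im):
    h=cv2.cvtColor(im,cv2.COLOR_BGR2HSV);return ((h[...,0]<6)|(h[...,0]>174))&(h[...,1]>180)&(h[...,2]>150)
E
python3 - <<'E'
from h import *
im=cv2.imread("pics/top0.png");sc=cv2.imread("pics/scene0.png");ct=cam("top");cs=cam("scene")
for m,s,c in blobs(red(im),200):
    r=cv2.minAreaRect(np.argwhere(m)[:,::-1].astype(np.float32));P=onplane(ct,cv2.boxPoints(r),0.014)[:,:2]
    e=np.roll(P,-1,0)-P;print("red",c,P.mean(0),np.linalg.norm(e,axis=1),np.degrees(np.arctan2(e[:,1],e[:,0])))
h=cv2.cvtColor(im,cv2.COLOR_BGR2HSV)
for p in[(205,164),(170,200),(405,187),(412,193),(300,120)]:print(p,h[p[1],p[0]],end=" ")
h2=cv2.cvtColor(sc,cv2.COLOR_BGR2HSV)
for p in[(172,116),(180,112),(166,120)]:print(p,h2[p[1],p[0]],end=" ")
print()
m=(h[...,0]>14)&(h[...,0]<30)&(h[...,1]>70)&(h[...,2]>170);m[:140]=0;m[250:]=0;m[:,:150]=0;m[:,260:]=0
for b,s,c in blobs(m,100):print("fence",s,c);f=b
# inner/outer boundary of the strips, columns / rows
def fit(P):
    x,y=P[:,0],P[:,1];v=cv2.fitLine(P.astype(np.float32),cv2.DIST_HUBER,0,.01,.01).ravel();return v
cols=range(185,238);rows=range(175,226)
ys=[np.flatnonzero(f[:,c]) for c in cols];xs=[np.flatnonzero(f[r]) for r in rows]
for nm,uv,z in[("far outer",[(c,y[0]-.5) for c,y in zip(cols,ys)],.025),("far inner",[(c,y[-1]+.5) for c,y in zip(cols,ys)],0),
  ("left outer",[(x[0]-.5,r) for r,x in zip(rows,xs)],.025),("left inner",[(x[-1]+.5,r) for r,x in zip(rows,xs)],0),("left inner hi",[(x[-1]+.5,r) for r,x in zip(rows,xs)],.025)]:
    v=fit(onplane(ct,uv,z)[:,:2]);print(nm,v,np.degrees(np.arctan2(v[1],v[0])))
vis=np.hstack([cv2.resize(im[150:250,155:255],(400,400),interpolation=2),cv2.resize(im[165:240,350:450],(400,300),interpolation=2)[:300].copy() if 0 else cv2.resize(im[155:255,350:450],(400,400),interpolation=2)])
cv2.imwrite("pics/crop1.png",vis)
cv2.imwrite("pics/crop2.png",cv2.resize(sc[95:185,145:265],(720,540),interpolation=2))
E
```

```text
red [209.53126642 202.8754598 ] [0.54677026 0.18988235] [0.14534246 0.14645241 0.14446747 0.14292522] [ -6.09612822 -98.42310225 172.51764631  81.8874231 ]
red [193.48065556 284.67087587] [0.28739948 0.24961041] [0.19443679 0.19585209 0.19160627 0.19178614] [ -22.37492874 -113.32966507  156.41716075   67.50847046]
(205, 164) [ 24 100 253] (170, 200) [ 26  95 253] (405, 187) [ 12 170  45] (412, 193) [ 12 175 194] (300, 120) [  9 179 158] (172, 116) [ 11 140 122] (180, 112) [ 10 127 124] (166, 120) [ 6 37 96] 
fence [165 159  79  73 899] [189.80533927 179.95884316]
far outer [0.091811   0.9957765  0.6871779  0.17962395] 84.73219
far inner [0.08633125 0.9962665  0.67054933 0.17184526] 85.04742
left outer [ 0.99573    -0.09231358  0.5476718   0.3267132 ] -5.2967196
left inner [ 0.9957279  -0.09233613  0.55825704  0.31024572] -5.2980175
left inner hi [ 0.9957279  -0.09233604  0.55295974  0.30538726] -5.2980123
```

View pics/crop1.png

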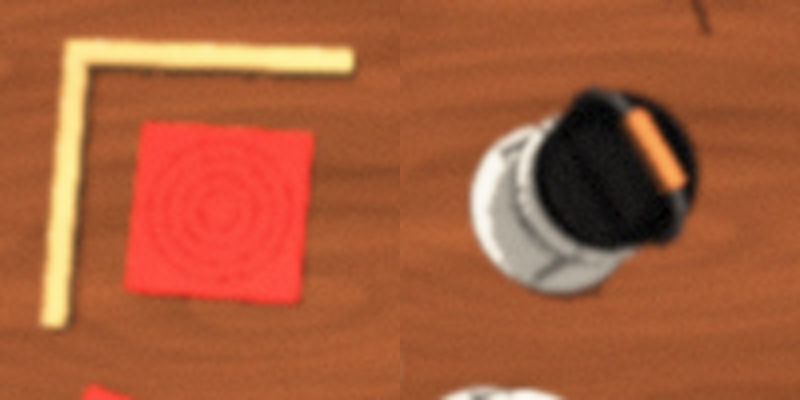

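View pics/crop2.png

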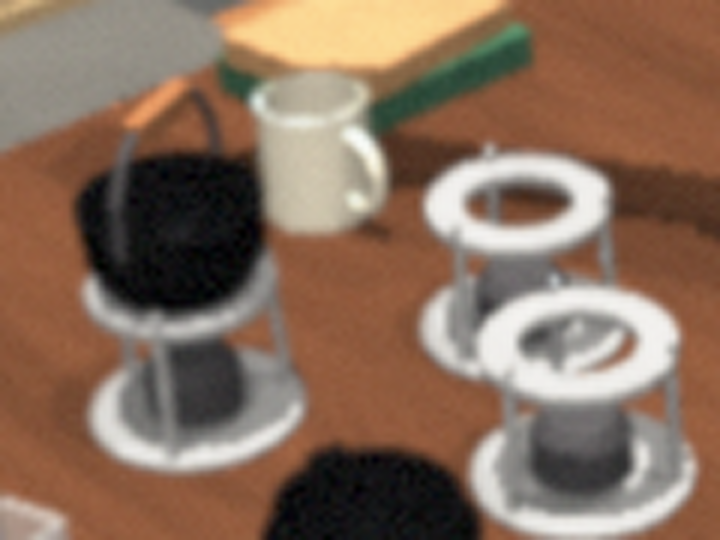

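```bash
cat >> h.py <<'E'
TH=np.radians(-5.2);U=np.array([np.cos(TH),np.sin(TH),0]);V=np.array([-np.sin(TH),np.cos(TH),0])
CO=np.array([.682,.297,0])
def F(): return np.array(arm.read_ft_force())
def P(): return np.array(arm.read_tool_pos())
def best(p,yaws): # reachable orientation with least joint travel
    q0=np.array(arm.read_joint_positions());o=[]
    for y in yaws:
        q=arm.ik(list(p),down(y))
        if q is not None:o.append((np.abs(np.array(q)-q0).max(),y))
    return down(min(o)[1])
def push(d,free,maxd,thr=14,step=.0015):
    p0=P();arm.line_to(list(p0+d*free),velocity=.08);f0=F();s=free
    while s<maxd:
        s+=step;arm.line_to(list(p0+d*s),velocity=.04);f=-(F()-f0)@d
        if f>thr:break
    print("push stop at",s,"force",f,"t",arm.read_time());return s
E
python3 - <<'E'
from h import *
print(onplane(cam("top"),[(257,120)],.06),tri(cam("top"),[(413.75,192.5)],cam("scene"),[(171.2,112.5)]))
arm.move_gripper(.7,40)
p=P();arm.line_to([p[0],p[1],.40],velocity=.3)
c=np.array([.547,.190,0]);s=c-U*.108
a=s+[0,0,.38]
yaw=TH+np.pi/2;q=best(s+[0,0,.08],[yaw,yaw+np.pi]);arm.movep(list(a),q)
print(arm.read_time(),P(),arm.read_joint_positions())
arm.line_to(list(s+[0,0,.10]),velocity=.25);arm.line_to(list(s+[0,0,.081]),velocity=.08);f0=F();z=.081
while z>.058:
    z-=.0015;arm.line_to(list(s+[0,0,z]),velocity=.04);f=(F()-f0)[2]
    if f>4:break
print("contact",z,f,P(),arm.read_time())
arm.line_to(list(s+[0,0,z+.004]),velocity=.04)
cv2.imwrite("pics/w1.png",snapshot("wrist"))
E
```

```text
[[0.80687545 0.0206749  0.06      ]] (array([ 0.50174962, -0.40172651,  0.2182018 ]), np.float64(0.0014983472174129639))
3.7833 [0.44009956 0.19892964 0.37975723] [ 0.31849021  0.50298781 -1.20709555  1.74821238  0.49625547  1.24194213
  0.46202351]
contact 0.06599999999999999 14.789641621394482 [0.43945716 0.20004912 0.0676176 ] 7.9333
```

```bash
python3 - <<'E'
from h import *
print(P(),arm.read_time())
push(U,.074,.098)
p=P();print(p,((p-CO)@U,(p-CO)@V))
cv2.imwrite("pics/t2.png",snapshot("top"))
p2=p-U*.012;arm.line_to(list(p2),velocity=.1)
im=cv2.imread("pics/t2.png")
arm.line_to(list(p2+[0,0,.06]),velocity=.25)
im=snapshot("top");cv2.imwrite("pics/t3.png",im);ct=cam("top")
for m,s,c in blobs(red(im),200):
    r=cv2.minAreaRect(np.argwhere(m)[:,::-1].astype(np.float32));Q=onplane(ct,cv2.boxPoints(r),0.014)
    e=np.roll(Q,-1,0)-Q;m=Q.mean(0);print("red",m,(m-CO)@U,(m-CO)@V,np.linalg.norm(e,axis=1),np.degrees(np.arctan2(e[:,1],e[:,0])))
cv2.imwrite("pics/c3.png",cv2.resize(im[130:280,130:330],(800,600),interpolation=2))
print(arm.read_time())
E
```

```text
[0.43945377 0.19966048 0.06975915] 8.2333
push stop at 0.0845 force 14.959580730465575 t 11.0583
[0.51683502 0.19285717 0.06964778] (np.float64(-0.15504649523610692), np.float64(-0.11868355219451947))
red [0.64938508 0.18189671 0.014     ] -0.022048581748297064 -0.11758554801660735 [0.03100652 0.1410483  0.03086238 0.14025399] [ -2.83305608 -95.26725936 175.70289307  84.78200009]
red [0.28811286 0.24796035 0.014     ] -0.38782146784695065 -0.08453683492148628 [0.19334425 0.1959572  0.19047774 0.19194977] [ -23.35493409 -114.27109709  155.44703932   66.57787912]
11.8917
```

View pics/c3.png

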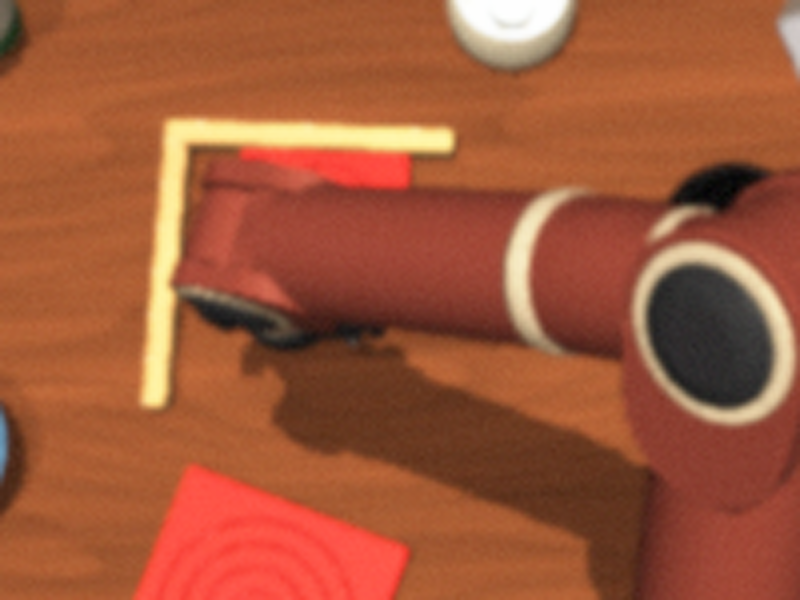

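```bash
python3 - <<'E'
from h import *
p=P();arm.line_to([p[0],p[1],.20],velocity=.25)
s=CO-U*.072-V*.224
q=best(s+[0,0,.07],[TH,TH+np.pi]);arm.movep(list(s+[0,0,.20]),q)
print(arm.read_joint_positions(),arm.read_time())
f0=F();arm.line_to(list(s+[0,0,.10]),velocity=.25);arm.line_to(list(s+[0,0,.0705]),velocity=.08);print("down",P(),F()-f0)
push(V,.056,.085)
p=P();print(p,((p-CO)@U,(p-CO)@V))
p2=p-V*.02;arm.line_to(list(p2),velocity=.1);arm.line_to(list(p2+[0,0,.13]),velocity=.25)
w=cam("wrist");im=snapshot("wrist");cv2.imwrite("pics/w4.png",im);t=snapshot("top");cv2.imwrite("pics/t4.png",t)
print(arm.read_time())
cv2.imwrite("pics/c4.png",np.vstack([cv2.resize(im,(400,300)),cv2.resize(t[140:240,150:283],(400,300),interpolation=2)]))
E
```

```text
[ 0.17486192  0.71114698 -0.58076257  1.69675606  0.48056674  0.88295843
 -0.69517521] 13.3
down [0.58984266 0.08044717 0.07015464] [ 0.18470549 -1.37131404  1.41083988]
push stop at 0.08150000000000002 force 14.076745943289769 t 19.4667
[0.59664766 0.15377982 0.07003415] (np.float64(-0.07202064684842627), np.float64(-0.1503664447041188))
20.6583
```

View pics/c4.png

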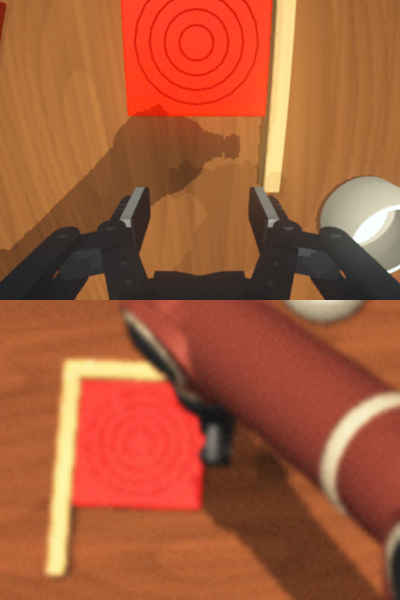

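```bash
python3 - <<'E'
from h import *
s=CO-U*.172-V*.072
q=best(s+[0,0,.07],[TH+np.pi/2]);arm.movep(list(s+[0,0,.17]),q)
arm.line_to(list(s+[0,0,.10]),velocity=.25);arm.line_to(list(s+[0,0,.0705]),velocity=.08)
push(U,.012,.03)
p=P();print(p,((p-CO)@U,(p-CO)@V))
arm.line_to(list(p-U*.015),velocity=.1);arm.line_to(list(p-U*.015+[0,0,.2]),velocity=.3)
w=cam("wrist");im=snapshot("wrist");cv2.imwrite("pics/w5.png",im);print(arm.read_time())
m,s,c=max(blobs(red(im)&(np.arange(384)<260)[:,None],500),key=lambda b:-abs(b[2][0]-255))
k,_=cv2.findContours(m.astype(np.uint8),0,1)
A=cv2.approxPolyDP(max(k,key=len),12,True).reshape(-1,2);X=onplane(w,A,.014);print(A.tolist(),np.round(np.c_[(X-CO)@U,(X-CO)@V],4).tolist(),X.mean(0))
cv2.imwrite("pics/c5.png",cv2.resize(im,(800,600),interpolation=2))
E
```

```text
push stop at 0.02550000000000001 force 16.291766487385427 t 25.1083
[0.52130864 0.23957797 0.07004739] (np.float64(-0.1548257086198987), np.float64(-0.07174957370519523))
26.3583
[[193, 187], [196, 259], [319, 258], [321, 190]] [[-0.1465, -0.1365], [-0.0623, -0.1383], [-0.0634, -0.0007], [-0.1431, -0.0035]] [0.57230577 0.23692544 0.014     ]
```

View pics/c5.png

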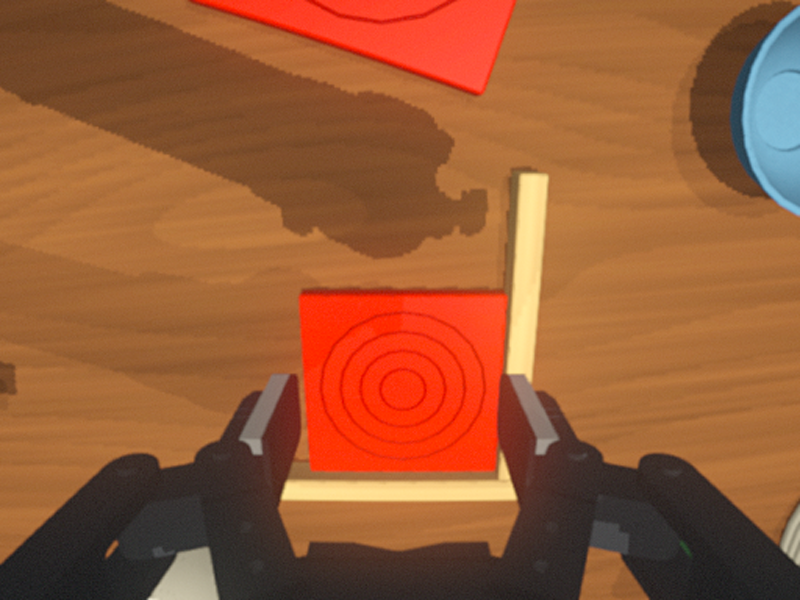

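```bash
python3 - <<'E'
from h import *
im=cv2.imread("pics/w5.png");w=cam("wrist")
m,s,c=min(blobs(red(im),500),key=lambda b:abs(b[2][1]-245))
def line(uv,z,n):
    X=onplane(w,uv,z);a,b=(X-CO)@U,(X-CO)@V
    x,y=(b,a) if n=="u" else (a,b);k=np.polyfit(x,y,1);print(n,z,"at mid",np.polyval(k,-.07),"slope",k[0])
cols=range(215,305);rows=range(195,235)
g=[np.flatnonzero(m[:,c]) for c in cols];h=[np.flatnonzero(m[r]) for r in rows]
print("trivet near/far/right/left")
line([(c,y[0]-.5) for c,y in zip(cols,g)],.014,"u");line([(c,y[-1]+.5) for c,y in zip(cols,g)],.014,"u")
line([(x[0]-.5,r) for r,x in zip(rows,h)],.014,"v");line([(x[-1]+.5,r) for r,x in zip(rows,h)],.014,"v")
hs=cv2.cvtColor(im,cv2.COLOR_BGR2HSV);pale=(hs[...,0]>14)&(hs[...,0]<32)&(hs[...,2]>170)&(hs[...,1]<160)
print("far strip top inner edge / outer; left strip")
f=[np.flatnonzero(pale[302:330,c])+302 for c in cols]
print([len(x) for x in f][::15])
line([(c,y[0]-.5) for c,y in zip(cols,f) if len(y)],.025,"u");line([(c,y[-1]+.5) for c,y in zip(cols,f) if len(y)],.025,"u")
rows2=range(125,230);l=[np.flatnonzero(pale[r,315:360])+315 for r in rows2]
line([(x[0]-.5,r) for r,x in zip(rows2,l) if len(x)],.025,"v");line([(x[-1]+.5,r) for r,x in zip(rows2,l) if len(x)],.025,"v")
# grip from the initial pictures, yaw in the top one
t=cv2.imread("pics/top0.png");q=cv2.cvtColor(t,cv2.COLOR_BGR2HSV)
mm=(q[...,0]<18)&(q[...,1]>140)&(q[...,2]>160)
mm[:180]=0;mm[205:]=0;mm[:,:402]=0;mm[:,424:]=0
for b,s,c in blobs(mm,8):
    r=cv2.minAreaRect(np.argwhere(b)[:,::-1].astype(np.float32));X=onplane(cam("top"),cv2.boxPoints(r),.226);e=np.roll(X,-1,0)-X
    print("grip",s,c,onplane(cam("top"),[c],.226),np.linalg.norm(e,axis=1),np.degrees(np.arctan2(e[:,1],e[:,0])))
E
```

```text
trivet near/far/right/left
u 0.014 at mid -0.14879649181401314 slope 0.012532437274088593
u 0.014 at mid -0.022790069542879626 slope -0.012742414678677778
v 0.014 at mid -0.1390643268370872 slope -0.00600775077576194
v 0.014 at mid -0.004654601685584546 slope 0.005992014398136544
far strip top inner edge / outer; left strip
[14, 14, 14, 14, 14, 14]
u 0.025 at mid -0.008228816749988373 slope 0.0009196333530295914
u 0.025 at mid 0.011501317745713242 slope 0.0010444391323047005
v 0.025 at mid -0.0008319781417833187 slope -0.003366962029847435
v 0.025 at mid 0.018494733545134288 slope -0.0005729270802376633
grip [407 182  14  20 110] [413.48181818 191.69090909] [[ 0.50305287 -0.39851923  0.226     ]] [0.01555178 0.05993578 0.01543928 0.05975076] [ -63.11570773 -154.90971038  116.21016882   25.19368921]
```

```bash
python3 - <<'E'
from h import *
im=cv2.imread("pics/w5.png");w=cam("wrist");m=red(im)
print("C",(w[3]-CO)@U,(w[3]-CO)@V,w[3][2])
for c in(215,255,300):print(c,np.flatnonzero(np.diff(m[:,c].astype(int))).tolist(),[(r,im[r,c].tolist()) for r in range(292,324,2)])
for u,v,z in[(-.14,-.07,.014),(0,-.07,.014),(0,-.07,.025),(.018,-.07,.025),(-.07,-.14,.014),(-.07,0,.014),(-.07,0,.025),(0,-.07,0)]:
    print(u,v,z,proj(w,CO+U*u+V*v+np.array([0,0,z])))
print([(c,im[215,c].tolist()) for c in range(314,346,2)])
E
```

```text
C -0.24583478944641401 -0.0722773916163925 0.33875302064425816
215 [29, 185, 194, 195, 203, 204, 225, 226, 227, 228, 231, 232, 234, 235, 236, 237, 238, 239, 240, 242, 243, 245, 246, 247, 248, 249, 250, 251, 252, 256, 257, 259, 260, 262, 264, 267, 268, 270, 276, 287, 290, 291, 293] [(292, [24, 56, 255]), (294, [0, 49, 255]), (296, [0, 52, 255]), (298, [0, 54, 255]), (300, [7, 55, 255]), (302, [63, 105, 184]), (304, [63, 108, 161]), (306, [64, 111, 165]), (308, [115, 184, 227]), (310, [133, 209, 251]), (312, [144, 219, 255]), (314, [150, 226, 255]), (316, [146, 223, 255]), (318, [148, 224, 255]), (320, [94, 164, 213]), (322, [58, 117, 188])]
255 [43, 185, 195, 196, 205, 206, 208, 209, 217, 218, 221, 222, 230, 231, 240, 242, 244, 245, 249, 250, 252, 253, 262, 264, 265, 266, 267, 269, 273, 274, 276, 282, 284, 285, 286, 289, 290, 291, 292, 293, 295, 296, 297, 299, 300] [(292, [16, 48, 251]), (294, [9, 50, 245]), (296, [0, 50, 255]), (298, [0, 48, 255]), (300, [8, 52, 255]), (302, [63, 102, 190]), (304, [65, 110, 169]), (306, [60, 106, 166]), (308, [110, 178, 224]), (310, [135, 209, 250]),
[... 722 characters left out ...]
2 193.6698438 ]]
0 -0.07 0.014 [[257.15442493 306.50278214]]
0 -0.07 0.025 [[257.20658585 312.48802044]]
0.018 -0.07 0.025 [[257.17321913 325.07093146]]
-0.07 -0.14 0.014 [[194.17187474 253.64339275]]
-0.07 0 0.014 [[320.36065623 253.61627416]]
-0.07 0 0.025 [[322.2505231  258.51337553]]
0 -0.07 0 [[257.09162241 299.31146805]]
[(314, [36, 75, 255]), (316, [37, 76, 255]), (318, [38, 76, 255]), (320, [32, 72, 255]), (322, [18, 68, 249]), (324, [55, 96, 150]), (326, [114, 185, 227]), (328, [150, 227, 255]), (330, [152, 230, 255]), (332, [155, 232, 255]), (334, [154, 232, 255]), (336, [151, 227, 255]), (338, [144, 222, 255]), (340, [145, 222, 255]), (342, [118, 190, 230]), (344, [61, 118, 188])]
```

```bash
python3 - <<'E'
from h import *
p=P();arm.line_to([p[0],p[1],.40],velocity=.3)
g=np.array([.502,-.400,.40]);y=np.radians(25)
q=best(g-[0,0,.13],[y+np.pi/2,y-np.pi/2]);arm.movep(list(g),q);arm.move_gripper(1.0,40) if 0 else None
w=cam("wrist");im=snapshot("wrist");cv2.imwrite("pics/w6.png",im);print(P(),arm.read_joint_positions(),arm.read_time())
h=cv2.cvtColor(im,cv2.COLOR_BGR2HSV);u0=proj(w,[.502,-.4,.226]);print(u0,h[int(u0[0,1]),int(u0[0,0])])
cv2.imwrite("pics/c6.png",im)
E
```

```text
[ 0.50287789 -0.39851159  0.40008555] [ 0.93828085  0.58566262 -0.56237763  1.28041309  0.30526114  1.35964099
 -0.74284265] 29.275
[[257.12957135 191.45002946]] [ 15 167 145]
```

View pics/c6.png

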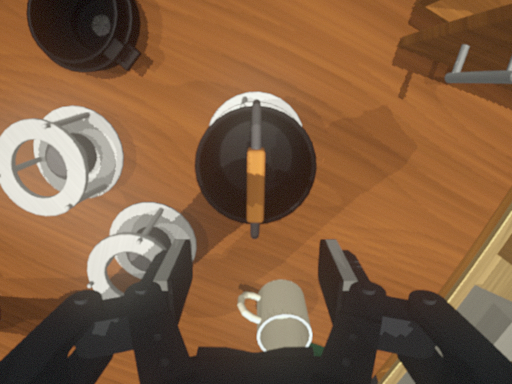

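```bash
python3 - <<'E'
from h import *
g=np.array([.502,-.400,0]);arm.line_to(list(g+[0,0,.30]),velocity=.2);arm.line_to(list(g+[0,0,.271]),velocity=.1)
f0=F();o=arm.move_gripper(0.0,70);print("open",arm.read_opening(),P(),F()-f0)
p=P();arm.line_to([p[0],p[1],.29],velocity=.05);print("lift",F()-f0,arm.read_opening(),arm.read_wrist_torque())
arm.line_to([p[0],p[1],.43],velocity=.2);print(F()-f0,arm.read_opening(),arm.read_time())
cv2.imwrite("pics/w7.png",snapshot("wrist"));cv2.imwrite("pics/s7.png",snapshot("scene"))
w=cv2.imread("pics/w7.png");s=cv2.imread("pics/s7.png")
cv2.imwrite("pics/c7.png",np.hstack([w[:300,:400],s[:300,100:400]]))
E
```

```text
open 0.14890883243350983 [ 0.50195459 -0.39966227  0.2715728 ] [-1.40530562  1.87345348  3.34733086]
lift [-0.0830506   1.12890755 -5.16466056] 0.15046358827302792 [ 0.00136626  0.01668022 -0.02385504]
[-1.08170328  0.5158479  -6.17853183] 0.15511506951372614 32.2333
```

View pics/c7.png

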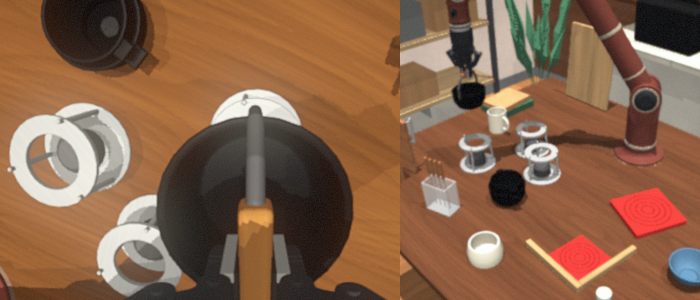

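```bash
python3 - <<'E'
from h import *
T=CO-U*.073-V*.0695;print(T)
ys=[TH+k*np.pi/4 for k in range(8)]
q=best(T+[0,0,.19],ys);arm.movep(list(T+[0,0,.42]),q);print(arm.read_time(),P(),arm.read_opening())
arm.line_to(list(T+[0,0,.23]),velocity=.2);arm.line_to(list(T+[0,0,.194]),velocity=.06);f0=F();z=.194
cv2.imwrite("pics/s8.png",snapshot("scene"));print(f0,arm.read_opening(),P())
while z>.176:
    z-=.001;arm.line_to(list(T+[0,0,z]),velocity=.03);f=(F()-f0)[2]
    if f>3:break
print("touch",z,f,P(),arm.read_time(),arm.read_wrist_torque())
s=cv2.imread("pics/s8.png")
cv2.imwrite("pics/s9.png",snapshot("scene"));s=cv2.imread("pics/s9.png");cv2.imwrite("pics/c9.png",cv2.resize(s[150:310,180:380],(750,600),interpolation=2))
E
```

```text
[0.60300147 0.23440221 0.        ]
34.625 [0.60397914 0.23267191 0.41980338] 0.14857985166764212
[ 0.33124257 -1.49661583 -5.09705985] 0.14922659227718632 [0.60314469 0.23477757 0.1944355 ]
touch 0.185 3.9032086120220013 [0.60300233 0.23443129 0.18569842] 38.775 [-0.24377739  0.23854417 -0.01189904]
```

View pics/c9.png

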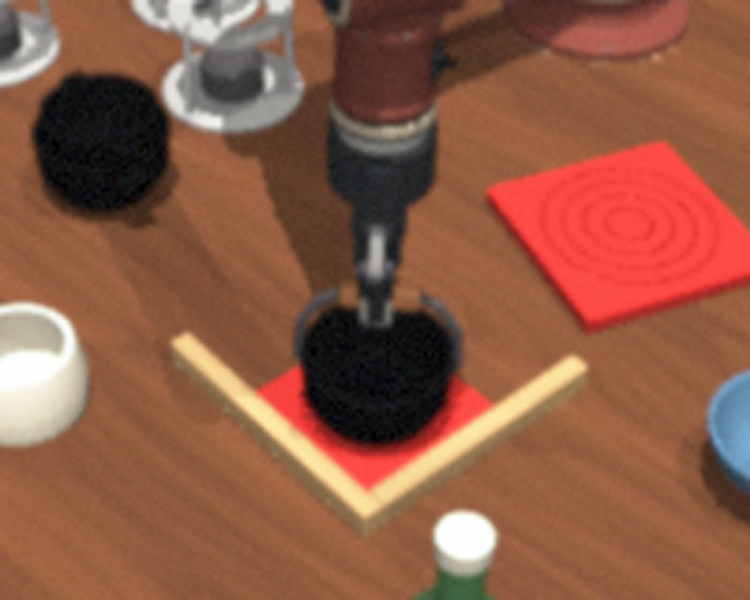

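```bash
python3 - <<'E'
from h import *
p=P();f0=F();arm.line_to([p[0],p[1],.184],velocity=.03);print(F()-f0)
arm.move_gripper(.25,20);arm.pause(.2);arm.move_gripper(.6);arm.pause(.2)
arm.line_to([p[0],p[1],.25],velocity=.08);arm.line_to([p[0],p[1],.42],velocity=.25)
w=snapshot("wrist");q=arm.read_eef_rot();arm.movep([.48,-.25,.42],q);t=snapshot("top");s=snapshot("scene")
for n,i in(("w10",w),("t10",t),("s10",s)):cv2.imwrite(f"pics/{n}.png",i)
print(arm.read_time(),P())
ct=cam("top");h=cv2.cvtColor(t,cv2.COLOR_BGR2HSV)
cv2.imwrite("pics/c10.png",np.vstack([np.hstack([cv2.resize(t[140:240,150:283],(400,300),interpolation=2),cv2.resize(s[190:310,210:370],(400,300),interpolation=2)]),np.hstack([cv2.resize(t,(400,300)),cv2.resize(w,(400,300))])]))
E
```

```text
[-1.27403465 -1.40964448  5.49070066]
43.9 [ 0.48055135 -0.24877313  0.42016095]
```

View pics/c10.png

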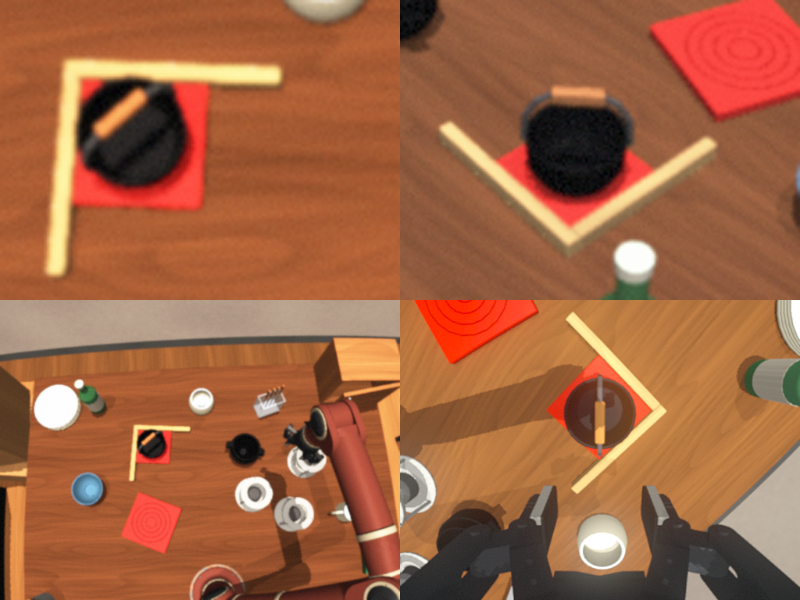

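```bash
python3 - <<'E'
from h import *
t=cv2.imread("pics/t10.png");ct=cam("top");h=cv2.cvtColor(t,cv2.COLOR_BGR2HSV)
m=((h[...,0]<8)|(h[...,0]>172))&(h[...,1]>185)&(h[...,2]>170);m[:,:150]=0;m[:,240:]=0;m[225:]=0;m[:150]=0
def line(uv,z,n):
    X=onplane(ct,uv,z);a,b=(X-CO)@U,(X-CO)@V;x,y=(b,a) if n=="u" else (a,b);k=np.polyfit(x,y,1);print(n,np.polyval(k,-.07),k[0])
line([(c,np.flatnonzero(m[:,c])[-1]+.5) for c in range(180,213)],.014,"u")
line([(np.flatnonzero(m[r])[-1]+.5,r) for r in range(172,203)],.014,"v")
g=(h[...,0]>4)&(h[...,0]<18)&(h[...,1]>130)&(h[...,2]>170);g[:165]=0;g[190:]=0;g[:,:175]=0;g[:,:]&=(np.arange(512)<203)
for b,s,c in blobs(g,20):
    X=onplane(ct,[c],.014+.126)[0];print("grip",s[4],c,(X-CO)@U,(X-CO)@V)
E
```

```text
u -0.14913072166764973 0.008256400282058618
v -0.14510839224253747 -0.009162192376560007
grip 38 [177.63157895 169.52631579] -0.05245231867334586 -0.032048936547515276
grip 97 [189.4742268  177.29896907] -0.07524083685517648 -0.06965915808305446
```

```bash
python3 - <<'E'
from h import *
im=cv2.imread("pics/w10.png");w=list(cam("wrist"));w[3]=w[3]-P()+np.array([.6030,.2344,.42])
h=cv2.cvtColor(im,cv2.COLOR_BGR2HSV)
r=(((h[...,0]<9)|(h[...,0]>172))&(h[...,1]>180)&(h[...,2]>120)).astype(np.uint8)
p=((h[...,0]>14)&(h[...,0]<32)&(h[...,2]>195)&(h[...,1]<160)).astype(np.uint8)
def pts(m,z):
    k,_=cv2.findContours(m,cv2.RETR_EXTERNAL,1);k=np.vstack([x for x in k if len(x)>30]).reshape(-1,2);X=onplane(w,k,z);return np.c_[(X-CO)@U,(X-CO)@V]
def fit(A,n,lo,hi,a,b,nm):
    i=0 if n=="u" else 1;S=A[(A[:,i]>lo)&(A[:,i]<hi)&(A[:,1-i]>a)&(A[:,1-i]<b)]
    if len(S)<8:print(nm,"few",len(S));return
    for _ in range(3):
        k=np.polyfit(S[:,1-i],S[:,i],1);e=abs(np.polyval(k,S[:,1-i])-S[:,i]);S=S[e<max(.0015,2*e.std())]
    print(nm,len(S),"at mid %.4f slope %.4f"%(np.polyval(k,-.07),k[0]))
R=pts(r,.014);S=pts(p,.025)
fit(R,"u",-.165,-.13,-.13,-.02,"trivet near");fit(R,"v",-.16,-.125,-.13,-.02,"trivet right")
fit(R,"u",-.03,.015,-.13,-.02,"trivet far");fit(R,"v",-.03,.015,-.13,-.02,"trivet left")
fit(S,"u",.009,.03,-.2,-.0,"far strip outer");fit(S,"u",-.012,.009,-.2,-.02,"far strip inner")
fit(S,"v",.009,.03,-.2,-.0,"left strip outer");fit(S,"v",-.012,.009,-.2,-.02,"left strip inner")
E
```

```text
trivet near 13 at mid -0.1448 slope 0.0050
trivet right 25 at mid -0.1362 slope 0.0635
trivet far 27 at mid -0.0090 slope -0.0353
trivet left 22 at mid -0.0074 slope 0.0790
far strip outer 102 at mid 0.0139 slope 0.0014
far strip inner 77 at mid -0.0044 slope -0.0012
left strip outer 110 at mid 0.0196 slope 0.0012
left strip inner 97 at mid 0.0013 slope 0.0016
```

```bash
python3 - <<'E'
import cv2
im=cv2.imread("pics/w10.png");cv2.imwrite("pics/c11.png",cv2.resize(im[60:210,190:350],(640,600),interpolation=cv2.INTER_CUBIC))
E
```

```text
(no output)
```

View pics/c11.png

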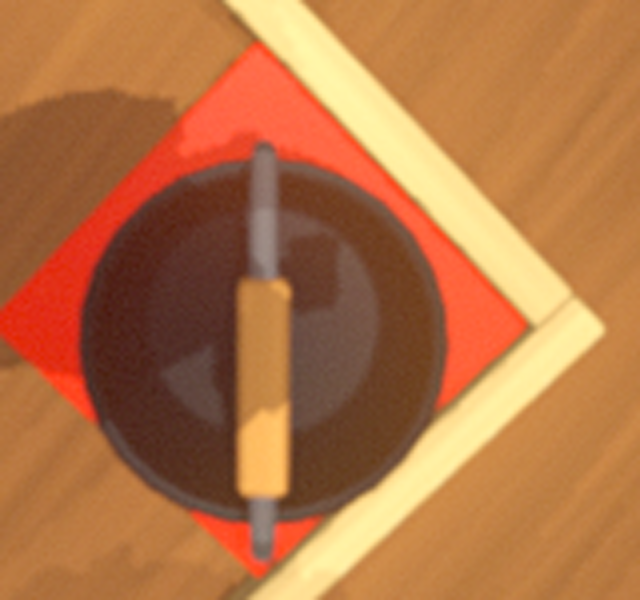

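```bash
python3 -c "
from h import *
arm.pause(.3);print(arm.read_time(),F());print(ticket.finish_job())"
```

```text
44.2 [-0.58921025 -0.6090381  -0.1633107 ]
the job is handed in; nothing more can be done
None
```

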